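# Put the returned drill bits back into their stock trays

## Task

Four rock-drill bits have come back to the store and stand mixed up on the counter: a large button bit, a small button bit, a cross bit and a chisel bit. Put each one away in the one empty compartment of the tray that holds its own kind, standing upright on the tray floor like the others; set them down, do not drop them or knock them over, for the carbide chips. Leave the two plain chuck bushings standing where they are.

Things in the scene. Friction and masses are not known exactly. Their poses are not given: they have to be found in the camera images.
- large_button_bit: Large button drill bit, dark steel, 90 mm high, 0.75 kg: round skirt of 40 mm diameter up to 52 mm, then a round head of 51 mm diameter (58 to 84 mm up; grip there) with nine bright domed buttons on its face. Origin: centre of its underside, z up along its axis. Loose, standing upright on its skirt on the counter.
- small_button_bit: Small button drill bit, dark steel, 70 mm high, 0.28 kg: round skirt of 28 mm diameter up to 42 mm, then a round head of 34 mm diameter (46 to 66 mm up; grip there) with six bright domed buttons on its face. Origin: centre of its underside, z up along its axis. Loose, standing upright on its skirt on the counter.
- cross_bit: Cross drill bit, dark steel, 85 mm high, 0.5 kg: round skirt of 36 mm diameter up to 46 mm, round head of 42 mm diameter (46 to 70 mm up; grip there), on top two bright blades crossing in an X, along its x and y axes. Origin: centre of its underside, z up along its axis. Loose, standing upright on its skirt on the counter.
- chisel_bit: Chisel drill bit, dark steel, 78 mm high, 0.38 kg: round skirt of 32 mm diameter up to 34 mm, round head of 38 mm diameter (34 to 60 mm up; grip there), on top one single bright blade along its x axis. Origin: centre of its underside, z up along its axis. Loose, standing upright on its skirt on the counter.
- tray_large_button: Fixed bare sheet-metal stock tray, 218 x 76 mm, walls 18 high, floor 6 thick; origin: centre of its underside, x along the row, away from the robot. Three compartments 66 mm square inside at x = -71, 0, +71 mm. Middle and far ones hold large button bits (51 mm heads); the one nearest the robot (x = -71) is empty. This stock is fixed, as tall as the loose bit.
- tray_small_button: Fixed bare sheet-metal stock tray, 218 x 76 mm, walls 18 high, floor 6 thick; origin: centre of its underside, x along the row, away from the robot. Three compartments 66 mm square inside at x = -71, 0, +71 mm. Near and far ones hold small button bits (34 mm heads); the middle one (x = 0) is empty. This stock is fixed, as tall as the loose bit.
- tray_cross: Fixed bare sheet-metal stock tray, 218 x 76 mm, walls 18 high, floor 6 thick; origin: centre of its underside, x along the row, away from the robot. Three compartments 66 mm square inside at x = -71, 0, +71 mm. Middle and far ones hold cross bits (X of two blades); the one nearest the robot (x = -71) is empty. This stock is fixed, as tall as the loose bit.
- tray_chisel: Fixed bare sheet-metal stock tray, 218 x 76 mm, walls 18 high, floor 6 thick; origin: centre of its underside, x along the row, away from the robot. Three compartments 66 mm square inside at x = -71, 0, +71 mm. Near and far ones hold chisel bits (one single blade); the middle one (x = 0) is empty. This stock is fixed, as tall as the loose bit.
- bushing_1: Chuck bushing, not a bit: plain dark steel sleeve 62 mm high, 46 mm in diameter with a 41 mm collar on top and a round black hole of 25 mm in its flat top; 0.55 kg. Origin: centre of its underside. Stands loose among the bits; stays where it is.
- bushing_2: Chuck bushing, not a bit: plain dark steel sleeve 62 mm high, 46 mm in diameter with a 41 mm collar on top and a round black hole of 25 mm in its flat top; 0.55 kg. Origin: centre of its underside. Stands loose among the bits; stays where it is.

How it is judged:
By the outcome, as a careful person would: the job done as asked, in the order asked, and still so for the second after the job is handed in, with the robot touching nothing.
It also fails if it takes over 96 s, if anything falls off the work surface, if the arm or the gripper's body presses on something with over 40 N, if the wrist force passes 120 N, or if a joint passes its speed limit or range.

## Robot

A 6-joint arm with a two-finger parallel gripper is mounted at the origin on the work surface. World frame = base frame: x ahead of the robot, y to its left, z up, the work surface at z = 0. Lengths are in mm, angles in degrees, forces in N, time in s.
With the tool pointing down it reaches from about 350 to 850 mm from the base axis. Payload 8.1 kg.
Tool frame: the origin (TCP) lies between the finger pads; the fingertips stand 17 mm ahead of it and the grasp point (between the pads) lies 2 mm behind it; z points along the fingers, y is the line along which they close (so a half turn about z gives the same grasp; the last joint's range is limited). The gripper opens to 85 mm and grips with 20 to 120 N. Pads are 22 mm wide; open, the fingers measure 114 mm over their backs; the gripper's body (76 mm by 85 mm) begins 54 mm behind the grasp point. The pads swing forward as they close: fully open they stand 13 mm farther back than shut.
Start: joints at [61.054, 7.471, 85.268, -0, 87.261, -4.893], TCP at [244.526, 547.916, 248.292] pointing down, gripper open.
Joint ranges: [-169.43, 169.43], [-51.17, 129.36], [1.28, 143.12], [-76.62, 256.62], [0, 156.53], [-152.29, 152.29]. Speed limits (degrees/s): [136.94, 136.94, 159.86, 180, 180, 180].

## Interface

Orientations are given as [roll, pitch, yaw] about the fixed x, y, z axes, in that order (R = Rz(yaw) Ry(pitch) Rx(roll)).
In Python, from bench import sense, snapshot, hand_in, trace, place_of gives the robot as it stands.
- The arm moves only by the shell command python3 -m handwheel 'ROWS' [FORCE]. ROWS is JSON, a list of rows, each a list of 7 numbers: the opening, from -1 (shut) to 1 (fully open), then the shift along the tool's x, y, z in cm, then the turn, a rotation vector about the tool's x, y, z in rad. A call has 1 to 12 rows; each row shifts and turns the commanded pose from where the row before left it, along the tool's axes as they then stand; what a row does not reach is not made up. A row lasts 1/12 s, in which the tool goes at most 41.7 mm and 7.16 degrees, less where a joint would pass 70% of its speed; a pose out of reach is approached as far as the arm can. A call with a gripper value outside its range is refused whole. The fingers move at their own pace and stop on an object; FORCE is the grip in N (left out, the last holds). Time passes only in rows, so rows that do not move let the fingers close. It gives the time, the measured TCP pose, the force, the opening and the grip force at its end, in the units of the state.
- sense(): the state, without advancing time (a new reading comes with each control period).
- snapshot(name): name is "side" or "top"; returns a dict with "image" (420x560x3 uint8, red, green, blue), "intrinsics" (3x3 intrinsics, pixels), "R" (3x3) and "t" (3): a world point X has camera coordinates R X + t. Camera axes: x right, y down, z forward; pixel columns grow to the right and rows downward; lengths in mm; the calibration is good to about 2 mm. A picture is of the moment at which its call begins. There is no depth.
- hand_in(): hands the job in; it is judged then, once.
Trained networks look in a picture, given as the dict that the camera call returned (one of the last four; its "shot" number tells which), for a name from the list of things; names that differ only in an ending like _2 or _b are one class to them, and where a whole thing is asked for, a point or a joint stands for the part that bears it (a point fixed in the world has none). Each returns a list of dicts, best first, with "conf" (0 to 1); they miss things now and then, are a little off and sometimes report something else, mostly with a low value. They report only what shows in the picture. A call takes as long as a camera call.
- trace(picture, query): "pixels" (420x560 bool, what is visible of it).
- place_of(picture, query): "location" ([x, y, z] in mm, in world coordinates, good to about 4 mm: a listed point, or the origin of a listed thing).
The state is a dict: "time": time; "joint_pos": joint angles; "qd": joint speeds; "joint_efforts": joint torques, N m; "tool_pos": TCP position; "tcp_rot": TCP orientation; "ft_force": force on the tool from outside, world axes, zero at the start; "wrist_torque": the same for the moment, N m; "finger_gap": finger opening in mm; "grip_force": force on a finger pad.
Only numpy, scipy, OpenCV 4.12 (cv2) and the standard library are available. Lean on these libraries where they do the work, as an engineer would, in place of code of your own. Each camera call takes 0.05 s, during which the arm holds its last target. There are 200 camera calls.

## Working session

There is one attempt and no reset: what is moved stays moved. The work goes in short steps, Python scripts to look and compute and a shell command to move; the robot and the scene stay as the last step left them, time stands still between calls to the robot, and variables do not carry over. Pictures are saved under pics/ and viewed, at most 14 in all, crops included, and the job is handed in when it is done.

```bash
mkdir -p pics; ls; cat > h.py <<'E'
import cv2,numpy as np
from bench import *
def save(p,n): cv2.imwrite('pics/'+n,p['image'][:,:,::-1])
E
python3 - <<'E'
from h import *
p=snapshot("top");save(p,"top0.png")
s=snapshot("side");save(s,"side0.png")
for q in ["large_button_bit","small_button_bit","cross_bit","chisel_bit","tray_large_button","tray_small_button","tray_cross","tray_chisel","bushing_1"]:
    for n,c in (("top",p),("side",s)):
        print(q,n,[(np.round(d["location"]).tolist(),round(d["conf"],2)) for d in place_of(c,q)][:6])
st=sense();print(st)
print(p["intrinsics"],p["R"],p["t"])
E
```

```text
pics
large_button_bit top [([388.0, 283.0, 0.0], 0.97), ([423.0, 182.0, -1.0], 0.17)]
large_button_bit side [([386.0, 286.0, -0.0], 0.58)]
small_button_bit top [([367.0, -308.0, 1.0], 0.66)]
small_button_bit side [([368.0, -304.0, 3.0], 0.88)]
cross_bit top [([470.0, -45.0, 3.0], 0.51)]
cross_bit side [([466.0, -50.0, -0.0], 0.77)]
chisel_bit top [([420.0, 184.0, -4.0], 0.74)]
chisel_bit side [([420.0, 185.0, -4.0], 0.93), ([386.0, 284.0, 3.0], 0.48)]
tray_large_button top [([633.0, 210.0, -0.0], 0.84)]
tray_large_button side [([634.0, 205.0, 0.0], 0.76)]
tray_small_button top [([641.0, -65.0, 1.0], 0.82)]
tray_small_button side [([643.0, -70.0, 1.0], 0.74)]
tray_cross top [([642.0, -206.0, 1.0], 0.78)]
tray_cross side [([643.0, -204.0, -0.0], 0.88)]
tray_chisel top [([640.0, 69.0, -2.0], 0.85)]
tray_chisel side [([644.0, 64.0, 6.0], 0.86), ([460.0, 54.0, 4.0], 0.73)]
bushing_1 top [([460.0, 44.0, -1.0], 0.59), ([421.0, -181.0, -0.0], 0.55)]
bushing_1 side [([416.0, -187.0, 0.0], 0.93), ([460.0, 55.0, 2.0], 0.72), ([631.0, 208.0, 1.0], 0.32)]
{'time': 1.0, 'joint_pos': array([ 6.1055
[... 237 characters left out ...]
12e-03, -5.69342279e+01, -5.00866234e+01, -5.00125236e-05,
        1.51837379e-03, -4.39917312e-05]), 'tool_pos': array([244.50864804, 547.92337111, 248.30335103]), 'tcp_rot': array([ 1.79998489e+02, -6.48205623e-04,  1.55949441e+02]), 'ft_force': array([-0.26477513,  0.47076743,  0.52962685]), 'wrist_torque': array([ 0.02521518, -0.03741559,  0.03031061]), 'grip_force': 0.0, 'finger_gap': 85.46554753043438}
[[538.87089211   0.         281.55768975]
 [  0.         538.87089211 210.39411124]
 [  0.           0.           1.        ]] [[-0.01422054 -0.99982148 -0.01244098]
 [-0.98222988  0.01629687 -0.18697291]
 [ 0.18714228  0.00956105 -0.98228629]] [   5.94649512  518.19377509 1317.08955847]
```

View pics/top0.png

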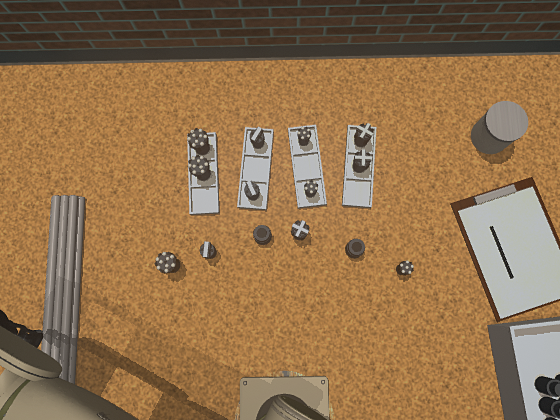

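View pics/side0.png

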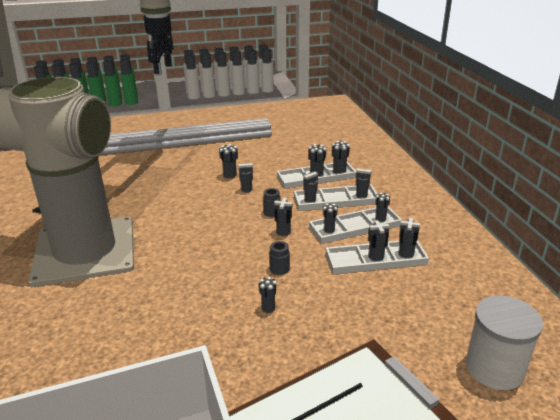

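The pictures agree with the networks. In the top view the large button bit is at (167,262), chisel (207,250), bushings (262,234) and (355,248), cross (300,229) and small button (405,268). The trays from left to right are large, chisel, small and cross, each slightly turned. Next I'll refine the positions and tray yaws.

```bash
cat >> h.py <<'E'
def proj(c,X):
    q=(c["R"]@np.atleast_2d(X).T).T+c["t"]; q=(c["intrinsics"]@q.T).T; return q[:,:2]/q[:,2:]
def back(c,uv,z):
    uv=np.atleast_2d(uv); d=(c["R"].T@np.linalg.inv(c["intrinsics"])@np.c_[uv,np.ones(len(uv))].T).T
    o=-c["R"].T@c["t"]; return (o+d*((z-o[2])/d[:,2])[:,None])[:,:2]
def moves(target):
    s=sense(); from_=s["tool_pos"]; r=np.radians(s["tcp_rot"])
    from scipy.spatial.transform import Rotation as Ro
    R=Ro.from_euler("xyz",r).as_matrix(); return np.round(R.T@(np.array(target)-from_)/10,2)
E
cat > fit.py <<'E'
from h import *
from scipy.optimize import minimize
p=snapshot("top");s=snapshot("side")
B={"large_button_bit":(387,284,[(20,0),(20,52),(25.5,58),(25.5,84),(15,90)]),"chisel_bit":(420,184,[(16,0),(16,34),(19,34),(19,60),(10,70)]),
"cross_bit":(468,-47,[(18,0),(18,46),(21,46),(21,70),(12,80)]),"small_button_bit":(367,-306,[(14,0),(14,42),(17,46),(17,66),(10,70)])}
a=np.linspace(0,6.283,40)
def sil(c,x,y,pr):
    P=np.vstack([np.c_[x+r*np.cos(a),y+r*np.sin(a),0*a+z] for r,z in pr])
    return cv2.convexHull(proj(c,P).astype(np.float32))[:,0]
def iou(c,h,m):
    k=4;big=np.zeros((420*k,560*k),np.uint8);cv2.fillConvexPoly(big,np.round((h+.5)*k).astype(int),255)
    f=cv2.resize(big,(560,420),interpolation=cv2.INTER_AREA)/255.;return np.minimum(f,m).sum()/np.maximum(f,m).sum()
for n,(x,y,pr) in B.items():
    ms=[]
    for c in(p,s):
        u=proj(c,[x,y,40])[0]
        t=[d for d in trace(c,n) if np.hypot(*(np.array(np.nonzero(d["pixels"])).mean(1)[::-1]-u))<20]
        if t: ms.append((c,t[0]["pixels"].astype(float)))
    r=minimize(lambda v:-sum(iou(c,sil(c,*v,pr),m) for c,m in ms),[x,y],method="Nelder-Mead",options=dict(initial_simplex=[[x,y],[x+6,y],[x,y+6]]))
    print(n,np.round(r.x,1),len(ms),-r.fun)
k=2
W=lambda q:((q-[480,-290])*k)
src=proj(p,[[480,-290,18],[780,-290,18],[780,290,18],[480,290,18]]).astype(np.float32)
H=cv2.getPerspectiveTransform(src,np.float32([[0,0],[600,0],[600,1160],[0,1160]]))
im=cv2.warpPerspective(p["image"],H,(600,1160),flags=cv2.INTER_CUBIC)
for n,x,y in(("tray_large_button",633,208),("tray_chisel",642,66),("tray_small_button",642,-67),("tray_cross",642,-205)):
    L=[]
    sat=(p["image"].max(2).astype(int)-p["image"].min(2)<35)&(p["image"].max(2)>110)
    wm=cv2.warpPerspective(sat.astype(np.float32),H,(600,1160))
    # max of white inside minus outside ring
    def sc(v):
        c,si=np.cos(v[2]),np.sin(v[2]);o=0
        def smp(hx,hy):
            t=np.linspace(-1,1,80);px=np.r_[t[:40]*hx,t[:40]*hx,0*t[:40]-hx];py=np.r_[0*t[:40]+hy,0*t[:40]-hy,t[:40]*hy]
            # near part only on long sides (far part may be hidden by stock)
            X=v[0]+c*px-si*py;Y=v[1]+si*px+c*py
            return cv2.remap(wm,((X-480)*k).astype(np.float32),((Y+290)*k).astype(np.float32),cv2.INTER_LINEAR).mean()
        return -(sum(smp(109-d,38-d) for d in(1,2,3,4))-sum(smp(109+d,38+d) for d in(1,2,3,4)))
    best=min((minimize(sc,[x+dx,y+dy,th],method="Nelder-Mead",options=dict(initial_simplex=[[x+dx,y+dy,th],[x+dx+4,y+dy,th],[x+dx,y+dy+4,th],[x+dx,y+dy,th+.05]])) for dx in(-4,4) for dy in(-4,4) for th in(-.12,0,.12)),key=lambda r:r.fun)
    v=best.x;c,si=np.cos(v[2]),np.sin(v[2])
    print(n,np.round(v[:2],1),"yaw",round(np.degrees(v[2]),1),round(-best.fun,2),"near",np.round([v[0]-71*c,v[1]-71*si],1))
    bx=np.array([[-109,-38],[109,-38],[109,38],[-109,38]])@np.array([[c,si],[-si,c]])+v[:2]
    cv2.polylines(im,[np.round(W(bx)).astype(int)],True,(255,0,0),1)
cv2.imwrite("pics/rect.png",cv2.rotate(im,cv2.ROTATE_90_COUNTERCLOCKWISE)[:,:,::-1][:, ::1][:600,:1160][::1] if 0 else cv2.resize(cv2.rotate(im,cv2.ROTATE_90_COUNTERCLOCKWISE),(800,414))[:,:,::-1])
E
python3 fit.py
```

```text
large_button_bit [389.1 283.8] 2 1.7977192482626314
chisel_bit [418.9 185.2] 2 1.7467301394706816
cross_bit [466.3 -46.5] 2 1.7755411283752496
small_button_bit [ 368.  -304.7] 2 1.8354133100334784
tray_large_button [629.9 205.4] yaw 2.1 3.49 near [559.  202.8]
tray_chisel [641.3  66.5] yaw -5.7 3.47 near [570.7  73.6]
tray_small_button [644.2 -68.7] yaw 6.3 3.54 near [573.7 -76.5]
tray_cross [ 642.4 -208. ] yaw -6.4 3.51 near [ 571.9 -200.1]
```

View pics/rect.png

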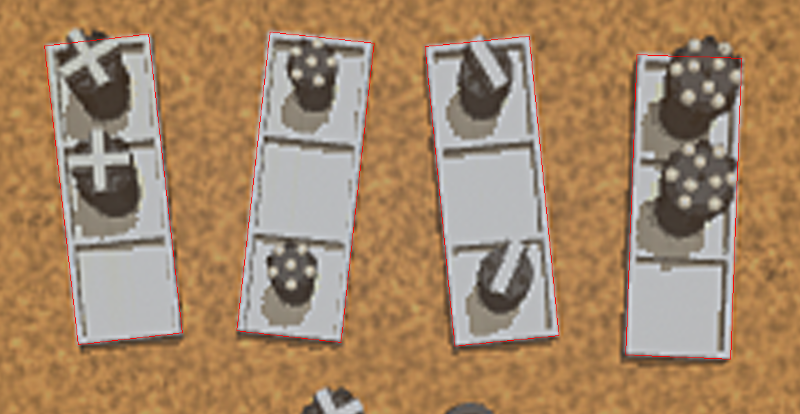

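Tray fits sit on the rims, so I'll use them. Large button bit first: turn the tool to yaw 180 and go above it.

```bash
python3 -m handwheel '[[1,0,0,2,0,0,-0.105],[1,0,0,2,0,0,-0.105],[1,0,0,2,0,0,-0.105],[1,0,0,2,0,0,-0.105],[1,-1.8,-3.3,0,0,0,0],[1,-1.8,-3.3,0,0,0,0],[1,-1.8,-3.3,0,0,0,0],[1,-1.8,-3.3,0,0,0,0],[1,-1.8,-3.3,0,0,0,0],[1,-1.8,-3.3,0,0,0,0],[1,-1.8,-3.3,0,0,0,0],[1,-1.8,-3.3,0,0,0,0]]' 100; python3 -c "
from h import *
print(moves([389.1,283.8,67]))"
```

```text
time: 2.5
tool_pos: [389.1, 282.4, 168.6]
tcp_rot: [180.0, 0.0, -180.0]
ft_force: [0.3, 0.2, 0.5]
finger_gap: 85.3
grip_force: 0.0
[1.000e-02 1.400e-01 1.016e+01]
```

```bash
python3 -m handwheel '[[1,0,0.14,2,0,0,0],[1,0,0,2.5,0,0,0],[1,0,0,2.5,0,0,0],[1,0,0,2,0,0,0],[1,0,0,1.2,0,0,0],[0.35,0,0,0,0,0,0],[0.3,0,0,0,0,0,0],[0.3,0,0,0,0,0,0],[0.25,0,0,0,0,0,0],[0.2,0,0,0,0,0,0],[0,0,0,0,0,0,0],[0,0,0,0,0,0,0]]' 80; python3 - <<'E'
from h import *
s=snapshot("side");u=proj(s,[389,284,60])[0].astype(int)
c=s["image"][u[1]-80:u[1]+80,u[0]-100:u[0]+100]
cv2.imwrite("pics/g1.png",cv2.resize(c,None,fx=3,fy=3)[:,:,::-1])
E
```

```text
time: 3.5
tool_pos: [389.9, 285.4, 68.3]
tcp_rot: [180.0, 0.2, -180.0]
ft_force: [-1.9, -7.4, 10.6]
finger_gap: 49.1
grip_force: 81.0
```

View pics/g1.png

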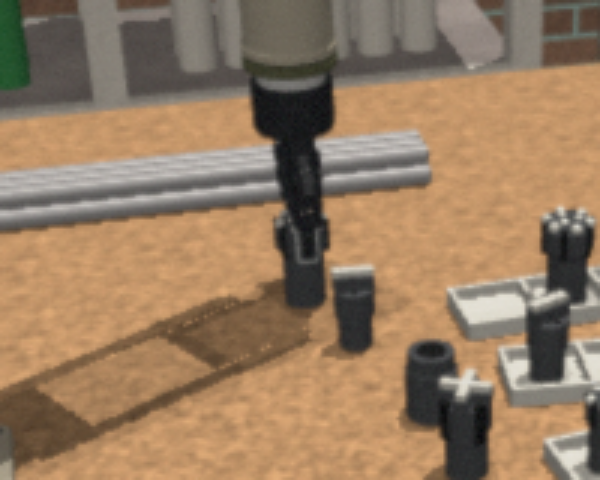

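Firm grip, bit upright (crop: bit at (305,275), clear of the chisel bit). Lift and carry over.

```bash
python3 -m handwheel '[[0,0,0,-0.5,0,0,0],[0,0,0,-1.5,0,0,0],[0,0,0,-2,0,0,0],[0,-1.4,-0.7,0,0,0,0],[0,-2.9,-1.35,0,0,0,0],[0,-2.9,-1.35,0,0,0,0],[0,-2.9,-1.35,0,0,0,0],[0,-2.9,-1.35,0,0,0,0],[0,-2.5,-1.35,0,0,0,0],[0,-1.4,-0.7,0,0,0,0],[0,0,0,0,0,0,0],[0,0,0,0,0,0,0]]'; cat > held.py <<'E'
import sys
from h import *
x,y,nm=float(sys.argv[1]),float(sys.argv[2]),sys.argv[3]
print(moves([x,y,74.3]))
t=snapshot("top");s=snapshot("side");o=[]
for c in(t,s):
    u=proj(c,[x,y,50])[0].astype(int);u=np.clip(u,[80,80],[480,340])
    o.append(cv2.resize(c["image"][u[1]-70:u[1]+70,u[0]-65:u[0]+65],None,fx=3,fy=3,interpolation=cv2.INTER_CUBIC))
cv2.imwrite("pics/"+nm,np.hstack(o)[:,:,::-1])
E
python3 held.py 559 202.8 c1.png
```

```text
time: 4.55
tool_pos: [557.2, 203.3, 105.2]
tcp_rot: [180.0, -0.1, 179.9]
ft_force: [-0.8, 0.4, -9.1]
finger_gap: 49.2
grip_force: 85.1
[-0.18 -0.05  3.09]
```

View pics/c1.png

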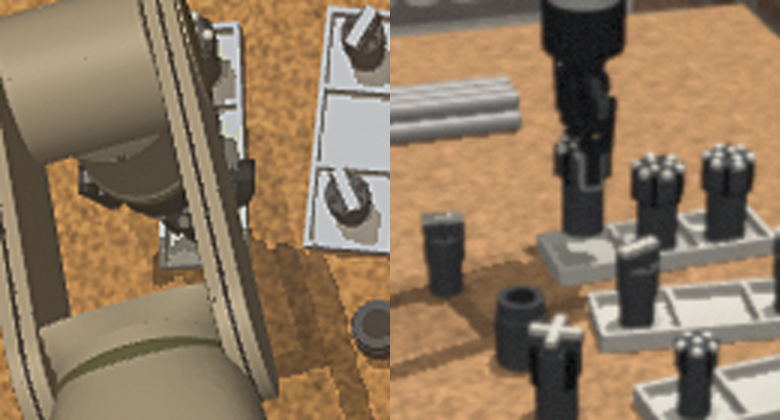

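Left crop: the arm hides the bit. Right crop: the bit hangs upright over the near compartment at (580,215). Lower it.

```bash
python3 -m handwheel '[[0,-0.18,-0.05,1,0,0,0],[0,0,0,1,0,0,0],[0,0,0,0.5,0,0,0],[0,0,0,0.25,0,0,0],[0,0,0,0,0,0,0],[0,0,0,0,0,0,0]]'; python3 -c "
from h import *
print(moves([559,202.8,74.3]))"
```

```text
time: 5.15
tool_pos: [559.0, 203.5, 78.4]
tcp_rot: [-180.0, -0.0, -180.0]
ft_force: [0.7, -0.1, -7.9]
finger_gap: 49.1
grip_force: 85.2
[ 0.   -0.07  0.41]
```

```bash
python3 -m handwheel '[[0,0,0,0.15,0,0,0],[0,0,0,0.1,0,0,0],[0,0,0,0.05,0,0,0],[0,0,0,0,0,0,0],[0,0,0,0,0,0,0]]'; python3 -m handwheel '[[0,0,0,0.05,0,0,0],[0,0,0,0.05,0,0,0],[0,0,0,0,0,0,0],[0,0,0,0,0,0,0]]'
```

```text
time: 5.57
tool_pos: [559.5, 203.4, 75.9]
tcp_rot: [180.0, 0.0, -180.0]
ft_force: [-0.3, -0.7, -8.2]
finger_gap: 49.1
grip_force: 85.2
time: 5.9
tool_pos: [559.4, 203.3, 74.8]
tcp_rot: [-180.0, -0.0, -180.0]
ft_force: [-0.2, 0.7, -8.5]
finger_gap: 49.6
grip_force: 85.2
```

```bash
python3 -m handwheel '[[0,0,0,0.05,0,0,0],[0,0,0,0.05,0,0,0],[0,0,0,0,0,0,0],[0,0,0,0,0,0,0]]'; python3 -m handwheel '[[0,0,0,0.05,0,0,0],[0,0,0,0.05,0,0,0],[0,0,0,0,0,0,0],[0,0,0,0,0,0,0]]'
```

```text
time: 6.23
tool_pos: [559.8, 203.4, 74.6]
tcp_rot: [180.0, 0.1, -180.0]
ft_force: [-2.0, -2.4, -0.2]
finger_gap: 49.5
grip_force: 85.5
time: 6.57
tool_pos: [560.2, 203.4, 74.5]
tcp_rot: [180.0, 0.1, -180.0]
ft_force: [-4.9, -3.3, 7.7]
finger_gap: 49.1
grip_force: 86.6
```

On the floor. Ease off, open, go up, and head for the chisel bit.

```bash
python3 -m handwheel '[[0,0,0,-0.07,0,0,0],[0.25,0,0,0,0,0,0],[0.3,0,0,0,0,0,0],[0.4,0,0,0,0,0,0],[0.55,0,0,0,0,0,0],[0.7,0,0,0,0,0,0],[0.7,0,0,0,0,0,0],[0.7,0,0,-1,0,0,0],[0.7,0,0,-2,0,0,0],[0.7,0,0,-2.5,0,0,0],[0.7,0,0,-2.5,0,0,0],[0.7,0,0,0,0,0,0]]'; python3 -c "
from h import *
print(moves([418.9,185.2,42.]))"
```

```text
time: 7.57
tool_pos: [562.8, 204.4, 160.8]
tcp_rot: [179.9, 0.5, -180.0]
ft_force: [0.7, 0.2, 0.9]
finger_gap: 72.6
grip_force: 0.0
[14.5  -1.94 11.74]
```

```bash
python3 -m handwheel '[[0.5,2,-0.3,0,0,0,0],[0.5,3,-0.4,0,0,0,0],[0.5,3,-0.4,0,0,0,0],[0.5,3,-0.4,0,0,0,0],[0.5,2.5,-0.4,0,0,0,0],[0.5,1,-0.04,0,0,0,0],[0.5,0,0,0,0,0,0],[0.5,0,0,2,0,0,0],[0.5,0,0,2,0,0,0],[0.5,0,0,2,0,0,0],[0.5,0,0,0,0,0,0]]'; python3 held.py 418.9 185.2 d2.png;  python3 -c "
from h import *
print(moves([418.9,185.2,44.]))"
```

```text
time: 8.48
tool_pos: [412.6, 183.2, 90.1]
tcp_rot: [-179.9, -0.3, -180.0]
ft_force: [-0.4, -0.4, -1.2]
finger_gap: 64.0
grip_force: 0.0
[-0.64  0.2   1.58]
[-0.45  0.14  4.95]
```

View pics/d2.png

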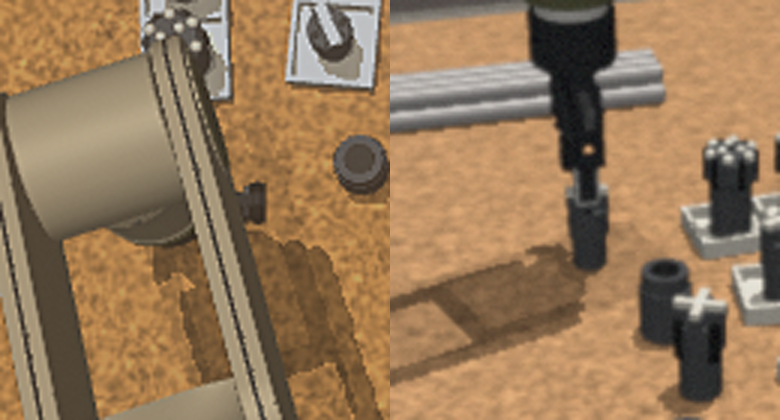

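The large bit stands in its compartment at (175,30) in the left crop. The gripper straddles the chisel bit. Go down and grip.

```bash
python3 -m handwheel '[[0.5,-0.3,0.1,1.5,0,0,0],[0.5,0,0,1.5,0,0,0],[0.5,0,0,1,0,0,0],[0.5,0,0,0.5,0,0,0],[0.5,0,0,0,0,0,0],[0.5,0,0,0,0,0,0]]' 70;  python3 -c "
from h import *
print(moves([418.9,185.2,44.]))"
```

```text
time: 9.08
tool_pos: [417.8, 185.1, 49.1]
tcp_rot: [180.0, 0.0, -180.0]
ft_force: [-0.3, 0.8, -0.1]
finger_gap: 64.4
grip_force: 0.0
[-0.11  0.01  0.51]
```

```bash
python3 -m handwheel '[[0.3,-0.1,0,0.25,0,0,0],[0.1,0,0,0.2,0,0,0],[0.05,0,0,0,0,0,0],[0,0,0,0,0,0,0],[-0.1,0,0,0,0,0,0],[-0.15,0,0,0,0,0,0],[-0.3,0,0,0,0,0,0],[-0.3,0,0,0,0,0,0],[-0.3,0,0,0,0,0,0]]'
```

```text
time: 9.83
tool_pos: [418.7, 185.2, 44.5]
tcp_rot: [180.0, 0.0, -180.0]
ft_force: [-2.3, 1.0, 5.3]
finger_gap: 36.5
grip_force: 69.3
```

```bash
python3 -m handwheel '[[-0.3,0,0,-1,0,0,0],[-0.3,0,0,-3,0,0,0],[-0.3,0,0,-3,0,0,0],[-0.3,-1,-0.5,-3,0,0,0],[-0.3,-2.8,-1.5,-0.5,0,0,0],[-0.3,-3,-1.6,0,0,0,0],[-0.3,-3,-1.6,0,0,0,0],[-0.3,-3,-1.6,0,0,0,0],[-0.3,-3,-1.6,0,0,0,0],[-0.3,-3,-1.6,0,0,0,0],[-0.3,-2.3,-1.3,0,0,0,0],[-0.3,-1.2,-0.6,0,0,0,0]]'; python3 -m handwheel '[[-0.3,0,0,0,0,0,0],[-0.3,0,0,0,0,0,0],[-0.3,0,0,0,0,0,0]]';  python3 -c "
from h import *
print(moves([641.3,66.5,50.5]))"
```

```text
time: 10.83
tool_pos: [643.2, 63.5, 148.6]
tcp_rot: [-179.9, -0.0, 179.9]
ft_force: [0.3, 0.6, -3.9]
finger_gap: 36.3
grip_force: 70.6
time: 11.08
tool_pos: [640.4, 66.2, 148.4]
tcp_rot: [180.0, -0.1, -180.0]
ft_force: [-0.1, -0.1, -3.6]
finger_gap: 36.6
grip_force: 70.6
[-0.11  0.03  9.79]
```

```bash
python3 -m handwheel '[[-0.3,-0.1,0,1.5,0,0,0],[-0.3,0,0,2,0,0,0],[-0.3,0,0,2,0,0,0],[-0.3,0,0,2,0,0,0],[-0.3,0,0,1,0,0,0],[-0.3,0,0,0.5,0,0,0],[-0.3,0,0,0,0,0,0],[-0.3,0,0,0,0,0,0],[-0.3,0,0,0,0,0,0]]'; python3 held.py 641.3 66.5 e2.png;python3 -c "
from h import *
print(moves([641.3,66.5,50.5]))"
```

```text
time: 11.83
tool_pos: [643.5, 66.2, 60.8]
tcp_rot: [180.0, 0.1, -180.0]
ft_force: [0.5, -0.9, -3.9]
finger_gap: 36.4
grip_force: 70.6
[ 0.22  0.03 -1.35]
[0.23 0.04 1.02]
```

View pics/e2.png

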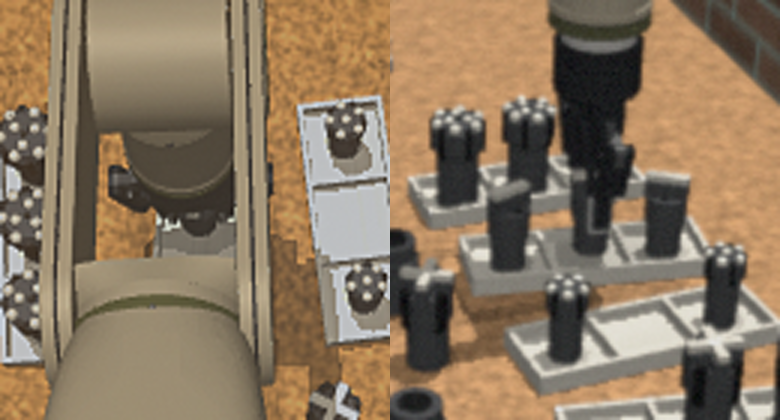

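The right crop shows the chisel bit upright over the middle compartment at (592,245), clear of its neighbours. Finish lowering.

```bash
python3 -m handwheel '[[-0.3,0.15,0,0.4,0,0,0],[-0.3,0,0,0.3,0,0,0],[-0.3,0,0,0.1,0,0,0],[-0.3,0,0,0,0,0,0],[-0.3,0,0,0,0,0,0]]'; python3 -m handwheel '[[-0.3,0,0,0.05,0,0,0],[-0.3,0,0,0.05,0,0,0],[-0.3,0,0,0,0,0,0],[-0.3,0,0,0,0,0,0]]'
```

```text
time: 12.35
tool_pos: [640.8, 66.0, 50.8]
tcp_rot: [-180.0, -0.0, -180.0]
ft_force: [-0.6, 0.3, -3.5]
finger_gap: 36.5
grip_force: 70.8
time: 12.68
tool_pos: [641.1, 66.0, 50.6]
tcp_rot: [-180.0, 0.0, -180.0]
ft_force: [-3.8, -0.0, 5.2]
finger_gap: 36.5
grip_force: 71.1
```

```bash
python3 -m handwheel '[[-0.3,0,0,-0.04,0,0,0],[-0.1,0,0,0,0,0,0],[0,0,0,0,0,0,0],[0.15,0,0,0,0,0,0],[0.3,0,0,0,0,0,0],[0.3,0,0,0,0,0,0],[0.3,0,0,-1,0,0,0],[0.3,0,0,-2.5,0,0,0],[0.3,0,0,-3,0,0,0],[0.3,0,0,-3,0,0,0],[0.3,0,0,-2,0,0,0],[0.5,0,0,0,0,0,0]]'; python3 -c "
from h import *
print(moves([466.3,-46.5,57.]))"
```

```text
time: 13.68
tool_pos: [644.4, 66.1, 173.2]
tcp_rot: [180.0, 0.6, -180.0]
ft_force: [1.4, 0.3, 1.6]
finger_gap: 63.8
grip_force: 0.0
[ 17.93 -11.26  11.43]
```

```bash
python3 -m handwheel '[[0.55,1.5,-1,0,0,0,0],[0.55,3,-1.9,0,0,0,0],[0.55,3,-1.9,0,0,0,0],[0.55,3,-1.9,0,0,0,0],[0.55,3,-1.9,0,0,0,0],[0.55,2.5,-1.7,0,0,0,0],[0.55,1.5,-0.95,0,0,0,0],[0.55,0,0,1,0,0,0],[0.55,0,0,2,0,0,0],[0.55,0,0,2,0,0,0],[0.55,0,0,1,0,0,0],[0.55,0,0,0,0,0,0]]'; python3 -m handwheel '[[0.55,0,0,0,0,0,0],[0.55,0,0,0,0,0,0]]' ; python3 held.py 466.3 -46.5 d3.png; python3 -c "
from h import *
print(moves([466.3,-46.5,55.]))"
```

```text
time: 14.68
tool_pos: [464.1, -45.9, 102.6]
tcp_rot: [179.9, -0.3, -180.0]
ft_force: [-0.2, -0.1, -0.2]
finger_gap: 66.0
grip_force: 0.0
time: 14.85
tool_pos: [466.7, -46.5, 106.3]
tcp_rot: [-180.0, 0.1, -180.0]
ft_force: [-0.8, 0.7, 1.1]
finger_gap: 66.3
grip_force: 0.0
[0.05 0.   3.2 ]
[0.08 0.01 5.17]
```

View pics/d3.png

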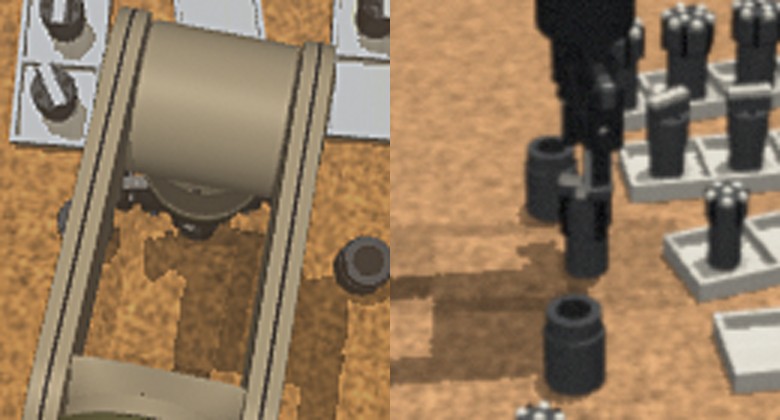

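The gripper is over the cross bit and clear of both bushings. Down and grip.

```bash
python3 -m handwheel '[[0.55,0,0,1.5,0,0,0],[0.55,0,0,1.5,0,0,0],[0.55,0,0,1.2,0,0,0],[0.5,0,0,0.7,0,0,0],[0.3,0,0,0,0,0,0],[0.15,0,0,0,0,0,0],[0.1,0,0,0,0,0,0],[0,0,0,0,0,0,0],[-0.1,0,0,0,0,0,0],[-0.2,0,0,0,0,0,0],[-0.2,0,0,0,0,0,0],[-0.2,0,0,0,0,0,0]]' 75
```

```text
time: 15.95
tool_pos: [466.9, -46.6, 57.9]
tcp_rot: [-180.0, 0.1, -180.0]
ft_force: [-1.8, 1.7, 6.7]
finger_gap: 40.0
grip_force: 75.2
```

```bash
python3 -m handwheel '[[-0.2,0,0,-1,0,0,0],[-0.2,0,0,-2.5,0,0,0],[-0.2,0,0,-2,0,0,0],[-0.2,-0.9,-1.3,0,0,0,0],[-0.2,-1.8,-2.6,0,0,0,0],[-0.2,-1.8,-2.6,0,0,0,0],[-0.2,-1.8,-2.6,0,0,0,0],[-0.2,-1.8,-2.6,0,0,0,0],[-0.2,-1.5,-2.3,0,0,0,0],[-0.2,-0.9,-1.35,0,0,0,0],[-0.2,0,0,0,0,0,0],[-0.2,0,0,0,0,0,0]]'; python3 -m handwheel '[[-0.2,0,0,0,0,0,0],[-0.2,0,0,0,0,0,0]]'; python3 -c "
from h import *
print(moves([571.9,-200.1,63.9]))"
```

```text
time: 16.95
tool_pos: [570.6, -200.6, 111.1]
tcp_rot: [180.0, -0.1, 179.9]
ft_force: [-1.1, -0.2, -5.0]
finger_gap: 40.6
grip_force: 77.1
time: 17.12
tool_pos: [570.2, -199.0, 111.1]
tcp_rot: [180.0, -0.1, -180.0]
ft_force: [-0.6, -0.2, -4.4]
finger_gap: 40.2
grip_force: 77.1
[-0.17 -0.11  4.72]
```

```bash
python3 -m handwheel '[[-0.2,-0.15,-0.07,1,0,0,0],[-0.2,0,0,1.5,0,0,0],[-0.2,0,0,1,0,0,0],[-0.2,0,0,0.5,0,0,0],[-0.2,0,0,0.2,0,0,0],[-0.2,0,0,0,0,0,0],[-0.2,0,0,0,0,0,0],[-0.2,0,0,0,0,0,0]]';python3 held.py 571.9 -200.1 e3.png; python3 -m handwheel '[[-0.2,0,0,0.1,0,0,0],[-0.2,0,0,0.1,0,0,0],[-0.2,0,0,0.05,0,0,0],[-0.2,0,0,0,0,0,0],[-0.2,0,0,0,0,0,0]]'
```

```text
time: 17.78
tool_pos: [573.0, -200.9, 70.2]
tcp_rot: [-180.0, 0.1, -180.0]
ft_force: [0.0, -0.2, -5.9]
finger_gap: 40.4
grip_force: 77.2
[ 0.11  0.08 -0.41]
time: 18.3
tool_pos: [572.4, -200.7, 66.8]
tcp_rot: [180.0, -0.0, -180.0]
ft_force: [-0.3, -0.2, -5.0]
finger_gap: 40.7
grip_force: 77.2
```

View pics/e3.png

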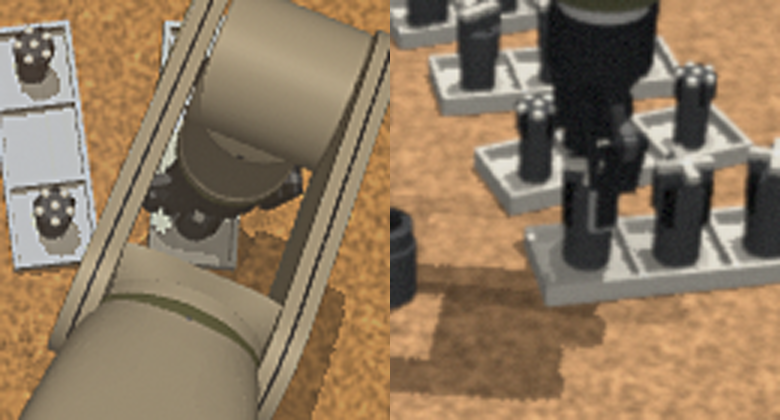

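The cross bit is upright inside the near compartment, around (588,255) in the right crop. About 3 mm left to go.

```bash
python3 -m handwheel '[[-0.2,0,0,0.1,0,0,0],[-0.2,0,0,0.1,0,0,0],[-0.2,0,0,0,0,0,0],[-0.2,0,0,0,0,0,0]]'; python3 -m handwheel '[[-0.2,0,0,0.05,0,0,0],[-0.2,0,0,0.05,0,0,0],[-0.2,0,0,0,0,0,0],[-0.2,0,0,0,0,0,0]]'
```

```text
time: 18.63
tool_pos: [572.4, -200.7, 64.7]
tcp_rot: [180.0, -0.0, -180.0]
ft_force: [-0.1, 0.3, -5.3]
finger_gap: 40.6
grip_force: 77.2
time: 18.97
tool_pos: [572.6, -200.8, 64.0]
tcp_rot: [-180.0, 0.0, -180.0]
ft_force: [-0.4, -0.4, -3.8]
finger_gap: 40.0
grip_force: 77.5
```

```bash
python3 -m handwheel '[[-0.2,0,0,0.05,0,0,0],[-0.2,0,0,0,0,0,0],[-0.2,0,0,0,0,0,0]]'; python3 -m handwheel '[[0,0,0,0,0,0,0],[0.1,0,0,0,0,0,0],[0.2,0,0,0,0,0,0],[0.35,0,0,0,0,0,0],[0.5,0,0,0,0,0,0],[0.5,0,0,0,0,0,0],[0.5,0,0,-1,0,0,0],[0.5,0,0,-2.5,0,0,0],[0.5,0,0,-3,0,0,0],[0.5,0,0,-3,0,0,0],[0.5,0,0,-1,0,0,0],[0.5,0,0,0,0,0,0]]'; python3 -c "
from h import *
print(moves([368.0,-304.7,53.]))"
```

```text
time: 19.22
tool_pos: [572.7, -200.8, 64.0]
tcp_rot: [-180.0, 0.0, -180.0]
ft_force: [-2.8, 2.1, 2.8]
finger_gap: 40.4
grip_force: 77.9
time: 20.22
tool_pos: [575.0, -201.8, 173.8]
tcp_rot: [-179.8, 0.4, -180.0]
ft_force: [0.2, -0.1, -0.3]
finger_gap: 64.2
grip_force: 0.0
[ 20.79 -10.24  11.95]
```

```bash
python3 -m handwheel '[[0.4,1.5,-0.7,0,0,0,0],[0.4,3,-1.5,0,0,0,0],[0.4,3,-1.5,0,0,0,0],[0.4,3,-1.5,0,0,0,0],[0.4,3,-1.5,0,0,0,0],[0.4,3,-1.5,0,0,0,0],[0.4,2.5,-1.4,0,0,0,0],[0.4,1.4,-0.8,0,0,0,0],[0.4,0,0,2,0,0,0],[0.4,0,0,3,0,0,0],[0.4,0,0,2,0,0,0],[0.4,0,0,0,0,0,0]]'; python3 -m handwheel '[[0.4,0,0,0,0,0,0],[0.4,0,0,0,0,0,0],[0.4,0,0,0,0,0,0]]' ; python3 held.py 368 -304.7 d4.png; python3 -c "
from h import *
print(moves([368,-304.7,53.]))"
```

```text
time: 21.22
tool_pos: [365.2, -301.8, 92.6]
tcp_rot: [179.6, -0.4, 180.0]
ft_force: [-0.8, 0.5, -1.0]
finger_gap: 59.5
grip_force: 0.0
time: 21.47
tool_pos: [369.4, -305.5, 100.0]
tcp_rot: [-179.9, 0.1, -180.0]
ft_force: [-0.5, -0.3, 1.2]
finger_gap: 59.7
grip_force: 0.0
[0.14 0.08 2.57]
[0.15 0.09 4.69]
```

View pics/d4.png

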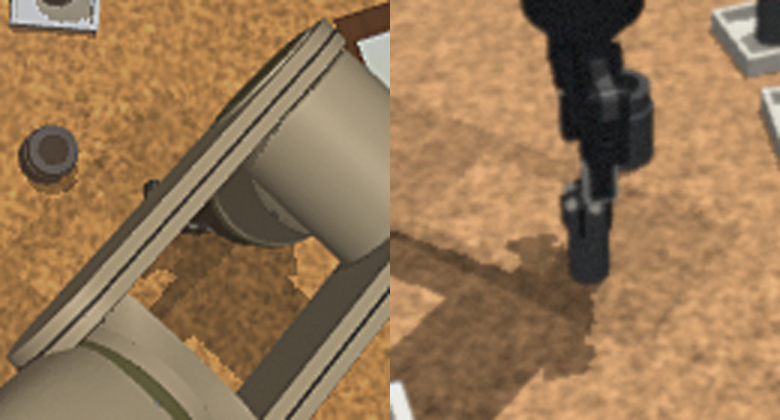

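The gripper straddles the small bit, and bushing 2 is well clear of it in the top view at (50,155). Down and grip.

```bash
python3 -m handwheel '[[0.4,0.1,0.08,1.5,0,0,0],[0.4,0,0,1.5,0,0,0],[0.4,0,0,1.2,0,0,0],[0.3,0,0,0.4,0,0,0],[0.1,0,0,0,0,0,0],[0,0,0,0,0,0,0],[-0.1,0,0,0,0,0,0],[-0.17,0,0,0,0,0,0],[-0.22,0,0,0,0,0,0],[-0.3,0,0,0,0,0,0],[-0.4,0,0,0,0,0,0],[-0.4,0,0,0,0,0,0]]' 60; python3 -m handwheel '[[-0.4,0,0,0,0,0,0],[-0.4,0,0,0,0,0,0]]'
```

```text
time: 22.57
tool_pos: [368.2, -304.7, 53.7]
tcp_rot: [-179.9, 0.1, -180.0]
ft_force: [-0.4, 0.1, 6.2]
finger_gap: 32.5
grip_force: 59.0
time: 22.73
tool_pos: [368.2, -304.7, 53.7]
tcp_rot: [-179.9, 0.1, -180.0]
ft_force: [-1.5, 0.1, 5.0]
finger_gap: 32.5
grip_force: 59.0
```

```bash
python3 -m handwheel '[[-0.4,0,0,-1,0,0,0],[-0.4,0,0,-2.5,0,0,0],[-0.4,0,0,-3,0,0,0],[-0.4,0,0,-3,0,0,0],[-0.4,-0.6,0.5,-2,0,0,0],[-0.4,-1.5,1.3,-0.5,0,0,0],[-0.4,-2.5,2.15,0,0,0,0],[-0.4,-2.5,2.15,0,0,0,0],[-0.4,-2.5,2.15,0,0,0,0],[-0.4,-2.5,2.15,0,0,0,0],[-0.4,-2.5,2.15,0,0,0,0],[-0.4,-2.5,2.15,0,0,0,0]]'; python3 -m handwheel '[[-0.4,-2.5,2.15,0,0,0,0],[-0.4,-2.5,2.15,0,0,0,0],[-0.4,-2.5,2.15,0,0,0,0],[-0.4,-1.5,1.3,0,0,0,0],[-0.4,-1,0.85,0,0,0,0],[-0.4,0,0,0,0,0,0],[-0.4,0,0,0,0,0,0],[-0.4,0,0,0,0,0,0]]'; python3 -c "
from h import *
print(moves([644.2,-68.7,59.7]))"
```

```text
time: 23.73
tool_pos: [539.2, -155.4, 172.7]
tcp_rot: [180.0, -0.0, -180.0]
ft_force: [0.9, -0.5, -2.4]
finger_gap: 32.3
grip_force: 60.3
time: 24.4
tool_pos: [637.7, -71.2, 172.2]
tcp_rot: [-180.0, -0.1, -180.0]
ft_force: [-0.4, -0.7, -2.2]
finger_gap: 32.6
grip_force: 60.3
[-0.66  0.25 11.25]
```

```bash
python3 -m handwheel '[[-0.4,-0.6,0.25,0.5,0,0,0],[-0.4,0,0,2,0,0,0],[-0.4,0,0,2.5,0,0,0],[-0.4,0,0,2.5,0,0,0],[-0.4,0,0,1.8,0,0,0],[-0.4,0,0,0.8,0,0,0],[-0.4,0,0,0.3,0,0,0],[-0.4,0,0,0,0,0,0],[-0.4,0,0,0,0,0,0],[-0.4,0,0,0,0,0,0]]';python3 held.py 644.2 -68.7 e4.png; python3 -m handwheel '[[-0.4,0,0,0.1,0,0,0],[-0.4,0,0,0,0,0,0],[-0.4,0,0,0,0,0,0]]'
```

```text
time: 25.23
tool_pos: [645.8, -68.8, 70.5]
tcp_rot: [-180.0, 0.2, -180.0]
ft_force: [-0.3, 0.2, -2.9]
finger_gap: 32.0
grip_force: 60.2
[ 0.16  0.01 -0.38]
time: 25.58
tool_pos: [644.5, -68.4, 67.6]
tcp_rot: [-180.0, 0.0, -180.0]
ft_force: [-0.6, -0.5, -2.7]
finger_gap: 32.4
grip_force: 60.2
```

View pics/e4.png

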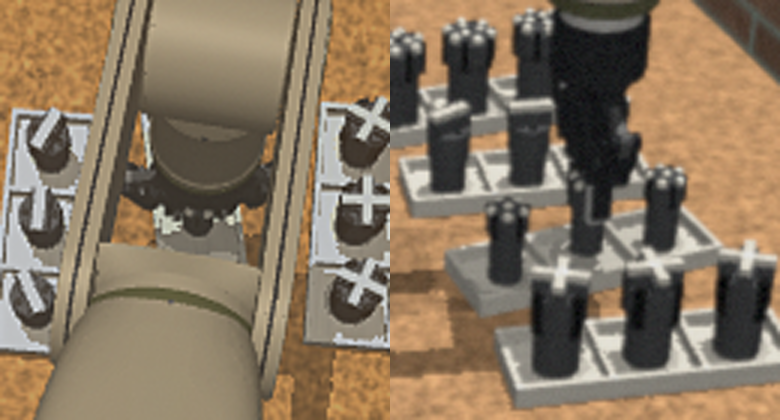

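The cross and chisel bits stand in place, and the small bit hangs upright over the middle compartment. About 8 mm to go.

```bash
python3 -m handwheel '[[-0.4,0,0,0.3,0,0,0],[-0.4,0,0,0.2,0,0,0],[-0.4,0,0,0.1,0,0,0],[-0.4,0,0,0,0,0,0],[-0.4,0,0,0,0,0,0]]'; python3 -m handwheel '[[-0.4,0,0,0.05,0,0,0],[-0.4,0,0,0.05,0,0,0],[-0.4,0,0,0.03,0,0,0],[-0.4,0,0,0,0,0,0],[-0.4,0,0,0,0,0,0]]'
```

```text
time: 26.0
tool_pos: [644.3, -68.3, 61.1]
tcp_rot: [180.0, -0.0, -180.0]
ft_force: [0.2, 0.4, -3.1]
finger_gap: 32.5
grip_force: 60.2
time: 26.42
tool_pos: [644.5, -68.4, 60.1]
tcp_rot: [-180.0, 0.0, -180.0]
ft_force: [0.9, -0.4, -4.1]
finger_gap: 32.2
grip_force: 60.2
```

```bash
python3 -m handwheel '[[-0.4,0,0,0.05,0,0,0],[-0.4,0,0,0.03,0,0,0],[-0.4,0,0,0,0,0,0],[-0.4,0,0,0,0,0,0]]'
```

```text
time: 26.75
tool_pos: [644.8, -68.5, 59.8]
tcp_rot: [-180.0, 0.0, -180.0]
ft_force: [-2.3, -0.6, 1.9]
finger_gap: 32.3
grip_force: 60.5
```

```bash
python3 -m handwheel '[[-0.15,0,0,0,0,0,0],[-0.05,0,0,0,0,0,0],[0.1,0,0,0,0,0,0],[0.25,0,0,0,0,0,0],[0.3,0,0,0,0,0,0],[0.3,0,0,-1,0,0,0],[0.3,0,0,-2.5,0,0,0],[0.3,0,0,-3,0,0,0],[0.3,0,0,-3,0,0,0],[0.3,0,0,-3,0,0,0],[0.3,0,0,-3,0,0,0],[0.3,0,0,0,0,0,0]]'; python3 -m handwheel '[[0.3,2,3,0,0,0,0],[0.3,2,3,0,0,0,0],[0.3,2,3,0,0,0,0],[0.3,2,3,0,0,0,0],[0.3,2,3,0,0,0,0],[0.3,2,3,0,0,0,0],[0.3,2,3,0,0,0,0],[0.3,2,3,0,0,0,0],[0.3,2,3,0,0,0,0],[0.3,2,3,0,0,0,0],[0.3,1,3,0,0,0,0],[0.3,0,3,0,0,0,0]]'; python3 -m handwheel '[[0.3,0,3,0,0,0,0],[0.3,0,3,0,0,0,0],[0.3,0,3,0,0,0,0],[0.3,0,0,0,0,0,0],[0.3,0,0,0,0,0,0]]'; python3 - <<'E'
from h import *
t=snapshot("top");s=snapshot("side")
a=cv2.resize(t["image"][100:300,140:430],(400,276));b=cv2.resize(s["image"][110:340,200:460],(400,354))
o=np.zeros((354,800,3),np.uint8);o[:276,:400]=a;o[:,400:]=b
cv2.imwrite("pics/end.png",o[:,:,::-1])
E
```

```text
time: 27.75
tool_pos: [647.9, -69.0, 223.9]
tcp_rot: [-179.9, 0.7, -180.0]
ft_force: [1.3, 0.1, 1.8]
finger_gap: 55.2
grip_force: 0.0
time: 28.75
tool_pos: [432.5, 293.1, 215.3]
tcp_rot: [180.0, 0.0, -179.9]
ft_force: [0.4, -0.4, 0.6]
finger_gap: 55.5
grip_force: 0.0
time: 29.17
tool_pos: [433.9, 382.8, 214.5]
tcp_rot: [-180.0, 0.0, -179.8]
ft_force: [0.1, -0.5, -0.2]
finger_gap: 55.3
grip_force: 0.0
```

View pics/end.png

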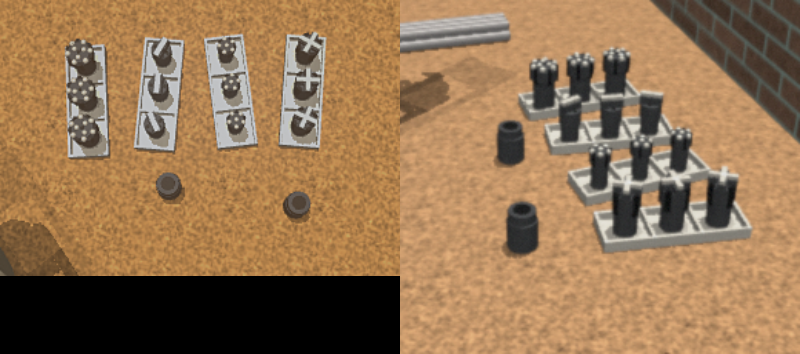

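All four bits stand upright in their own trays, with bushings at (168,186) and (297,204) undisturbed.

```bash
python3 -c "
from bench import hand_in
print(hand_in())"
```

```text
the job is handed in; nothing more can be done
None
```

All four bits stand upright in the empty compartments of their own trays, the two bushings are where they were, and the job was handed in at about 29 s of the 96 s allowed.

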